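# Send the drilled block down the roller track

### The arm

A 7-joint arm with a two-finger parallel gripper is mounted at the origin on the work surface. World frame = base frame: x ahead of the robot, y to its left, z up, the work surface at z = 0. Lengths are in m, angles in rad, forces in N, time in s.
With the tool pointing down it reaches from about 0.4 to 0.85 m from the base axis. Payload 6.9 kg.
Tool frame: the origin (TCP) lies midway between the tips of the shut fingers; the grasp point (between the pads) lies behind it (ctrl.pinch_z is the z of the grasp point in the tool frame, in m); z points along the fingers, y is the direction in which the jaws open and shut (so a half turn about z gives the same grasp; the last joint's range is limited). The gripper opens to 85 mm and grips with 20 to 120 N. Pads are 22 mm wide; open, the fingers measure 114 mm over their backs; the gripper's body (76 mm by 85 mm) begins 54 mm behind the grasp point. The pads swing forward as they close: fully open they stand 13 mm farther back than shut.
Start: joints at [1.427, 0.507, -0.238, 1.5, 0.126, 1.149, -0.155], TCP at [0.154, -0.606, 0.231] pointing down, gripper open.
Joint ranges: [-3.08, 3.08], [-0.24, 2.05], [-1.43, 1.35], [0, 2.5], [-1.52, 4.66], [0.17, 1.96], [-2.89, 2.89]. Speed limits (rad/s): [2.39, 2.39, 3.14, 3.14, 3.14, 3.14, 3.14].

### API

Orientations are given as a unit quaternion [w, x, y, z].
In Python, from station import ctrl, get_state, vision, ticket, models gives the robot as it stands. Calls block until the motion is done:
- ctrl.movep(position, orientation): joint-space move of the TCP to a pose.
- ctrl.movel(position, frame=None, max_speed=0.15): straight line of the TCP; frame=None keeps the orientation; max_speed is the mean speed in m/s.
- ctrl.set_joints(angles): joint-space move.
- ctrl.ungrasp() and ctrl.close_gripper(force=None): open the fingers fully, or close them until they stop; force is the grip in N (None keeps the last).
- ctrl.pause(seconds).
- ctrl.ik(position, orientation): joint angles nearest the present ones, or None.
- get_state(): the state.
- vision.grab_frame(name): name is "scene" or "top" or "wrist"; returns (picture, depth): 400x640x3 uint8, blue, green, red; 400x640 float32, m along the optical axis (not along the pixel's ray), 0 where there is no reading.
- vision.camera_info(name): a dict with "mtx" (3x3 intrinsics, pixels), "R" (3x3) and "t" (3): a world point X has camera coordinates R X + t; the wrist camera has in their place "hand_eye" (4x4, takes a point from camera to tool coordinates, whose origin is the TCP and whose axes are the flange's). Camera axes: x right, y down, z forward; pixel columns grow to the right and rows downward; lengths in m; the calibration is good to about 2 mm. The wrist camera is an equidistant fisheye: a pixel r from the principal point sees the ray r / f radians off the axis. A picture is of the moment at which its call begins: read the wrist's pose just before it. camera_info takes no time and is no camera call.
A pose or a line that the arm cannot do raises ctrl.Unreachable and nothing moves.
- ticket.close_job(): hands the job in, once; it reports no verdict.
Trained networks look in the newest picture that a camera, given by its name, has taken for a name from the list of things; names that differ only in an ending like _2 or _b are one class to them, and where a whole thing is asked for, a point or a joint stands for the part that bears it (a point fixed in the world has none). Each returns a list of dicts, best first, with "p" (0 to 1); they miss things now and then, are a little off and sometimes report something else, mostly with a low value. They report only what shows in the picture. A call takes as long as a camera call. They do not tell look-alikes from the thing itself.
- models.recognise(camera, target): "point" ([column, row] in pixels, amid what is visible of it).
- models.masks_of(camera, target): "mask" (400x640 bool, what is visible of it) and "point" ([column, row] in pixels, amid what is visible of it).
The state is a dict: "time": time; "qpos": joint angles; "qd": joint speeds; "tau": joint torques, N m; "tcp_pos": TCP position; "eef_rot": TCP orientation; "contact_force": force on the tool from outside, world axes, zero at the start; "wrist_torque": the same for the moment, N m; "width": finger opening in m.
Only numpy, scipy, OpenCV 4.12 (cv2) and the standard library are available. Lean on these libraries where they do the work, as an engineer would, in place of code of your own. Each camera call takes 0.05 s, during which the arm holds its last target. There are 200 camera calls.

### The job

Pick up the aluminium block that has the two big drilled holes in its top and set it gently, flat and lengthwise, on the rollers between the yellow rails at the high end of the sloped roller track. Let go of it there so that it rolls down on its own, without being pushed, until it rests against the red stop. Leave the undrilled block and the brown block where they are.

Things in the scene. Friction and masses are not known exactly. Their poses are not given: they have to be found in the camera images.
- drilled_block: Bare aluminium block, 100 (x, long) x 50 (y, wide) x 50 (z, tall) mm, about 0.6 kg, lying on a 100 x 50 face. Two bored holes, seen as black discs 27 mm across, 26 mm either side of its top's middle. Origin: centre of its underside, z up. Grip it across its 50 mm width. Either end may lead. Let go on the rollers, it rolls at once and is at the stop in about 2 s.
- roller_bed: Fixed bed of 16 free-turning steel rollers, lane 96 mm wide. Origin: on the roller tops, mid-lane, at the middle of the loading place (set the block's underside centre here), 100 mm above the bench. x runs downhill along the lane (6 degrees below level), y across it, z square to the rollers. Rollers: x -97 to 251 mm. Side rails 12 mm thick, 8 mm above rollers, yellow to x = 60, then green. Red stop: face at x = 255.
- plain_block: Bystander, not yet drilled: aluminium block of the same size, 100 (x) x 50 (y) x 50 (z) mm, with two blue marking crosses on its top and no holes. Origin: centre of its underside. To be left alone.
- brown_block: Bystander: dark brown steel block, 85 (x) x 45 (y) x 25 (z) mm. Origin: centre of its underside. To be left alone.
There are look-alikes about, which are no part of the job. What is shaped like the drilled_block but purple or turquoise is not meant.

How it is judged:
On the way:
1. the drilled block stands flat and lengthwise on the rollers in the loading place between the yellow rails (its centre within 45 mm of the loading place's middle along the lane) (x of drilled_block in the frame of roller_bed between -0.045 and 0.045 m and y of drilled_block in the frame of roller_bed between -0.03 and 0.03 m and z of drilled_block in the frame of roller_bed below 0.008 m and angle between the z axis of drilled_block and the z axis of roller_bed, either way round below 0.17 rad and angle between the x axis of drilled_block and the x axis of roller_bed, either way round below 0.35 rad and contact force between drilled_block and roller_bed above 0.3 N), for 0.02 s.
At the end, for the whole second after the job is handed in: The drilled block rests, let go, flat on the rollers at the red stop: centre 187 to 212 mm down the lane from the loading place, within 30 mm of the lane's middle, within 20 degrees of lengthwise and 10 of flat; the undrilled and brown blocks are within 20 mm of their starts (x of drilled_block in the frame of roller_bed between 0.187 and 0.212 m and y of drilled_block in the frame of roller_bed between -0.03 and 0.03 m and z of drilled_block in the frame of roller_bed between -0.006 and 0.006 m and angle between the z axis of drilled_block and the z axis of roller_bed, either way round below 0.17 rad and angle between the x axis of drilled_block and the x axis of roller_bed, either way round below 0.35 rad and linear speed of drilled_block below 0.02 m/s and angular speed of drilled_block below 0.2 rad/s and contact force between drilled_block and the fingers below 0.05 N and distance of each of plain_block, brown_block from where it was at the start of the episode below 0.02 m); the robot touches nothing.
It fails at once if the plain block is pushed from its place by more than 20 mm (distance of plain_block from where it was at the start of the episode above 0.02 m).
It fails at once if the brown block is pushed from its place by more than 20 mm (distance of brown_block from where it was at the start of the episode above 0.02 m).
It fails at once if the fingers touch the drilled block in the lower part of the track (more than 100 mm past the loading place's middle): it must roll there by itself (x of drilled_block in the frame of roller_bed between 0.1 and 0.26 m and y of drilled_block in the frame of roller_bed between -0.06 and 0.06 m and z of drilled_block in the frame of roller_bed below 0.03 m and contact force between drilled_block and the fingers above 0.3 N).
It fails at once if the drilled block is dropped onto the track: out of the fingers with its underside more than 25 mm above the roller tops (x of drilled_block in the frame of roller_bed between -0.15 and 0.3 m and y of drilled_block in the frame of roller_bed between -0.1 and 0.1 m and z of drilled_block in the frame of roller_bed above 0.025 m and contact force between drilled_block and the fingers below 0.02 N).
It also fails if it takes over 37 s, if anything falls off the work surface, if the arm or the gripper's body presses on something with over 40 N, if the wrist force passes 120 N, or if a joint passes its speed limit or range.

## Working session

There is one attempt and no reset: what is moved stays moved. The work goes in short steps, each a Python script; the robot and the scene stay as the last script left them, time stands still between calls to the robot, and variables do not carry over. Pictures are saved under pics/ and viewed, about 8 in all and at most 12, crops included, and the job is handed in when it is done.

```bash
ls; mkdir -p pics
python3 - <<'E'
from station import ctrl,get_state,vision,models
import cv2,numpy as np
for n in("scene","top","wrist"):
    im,d=vision.grab_frame(n); cv2.imwrite(f"pics/{n}0.png",im); np.savez(f"{n}0.npz",im=im,d=d)
    i=vision.camera_info(n); print(n,{k:np.round(v,3).tolist() if not isinstance(v,str) else v for k,v in i.items()})
print(ctrl.pinch_z, get_state()["time"],get_state()["eef_rot"])
for n in("scene","top"):
  for t in("drilled_block","roller_bed","plain_block","brown_block"):
    print(n,t,[(np.round(r["point"]),round(r["p"],2)) for r in models.recognise(n,t)])
a=cv2.imread("pics/scene0.png");b=cv2.imread("pics/top0.png")
E
```

```text
pics
scene {'mtx': [[371.002, 0.0, 326.711], [0.0, 371.002, 198.143], [0.0, 0.0, 1.0]], 'R': [[0.511, 0.859, -0.001], [0.66, -0.394, -0.64], [-0.55, 0.326, -0.769]], 't': [-0.214, -0.293, 1.23]}
top {'mtx': [[513.452, 0.0, 310.333], [0.0, 513.452, 192.532], [0.0, 0.0, 1.0]], 'R': [[-0.029, -1.0, -0.006], [-0.983, 0.029, -0.179], [0.179, 0.001, -0.984]], 't': [-0.052, 0.505, 1.155]}
wrist {'mtx': [[309.707, 0.0, 318.901], [0.0, 309.707, 196.358], [0.0, 0.0, 1.0]], 'hand_eye': [[-0.001, -0.951, -0.308, 0.078], [1.0, -0.001, -0.0, -0.0], [0.0, -0.308, 0.951, -0.141], [0.0, 0.0, 0.0, 1.0]]}
-0.0187 0.15 [-6.81311121e-04  9.92207818e-01  1.24592032e-01 -8.92654055e-05]
scene drilled_block [(array([244., 317.]), 0.92), (array([383., 280.]), 0.91), (array([305., 274.]), 0.75), (array([239., 185.]), 0.64), (array([338., 228.]), 0.59)]
scene roller_bed [(array([430., 167.]), 0.82)]
scene plain_block [(array([211., 266.]), 0.92)]
scene brown_block [(array([278., 219.]), 0.8), (array([212., 264.]), 0.52)]
top drilled_block [(array([414., 138.]), 0.82), (array([371., 277.]), 0.78), (array([352., 147.]), 0.74), (array([300., 176.]), 0.58), (array([292., 109.]), 0.57)]
top roller_bed [(array([176., 178.]), 0.67)]
top plain_block [(array([425., 197.]), 0.91)]
top brown_block [(array([350., 221.]), 0.74)]
```

View pics/top0.png

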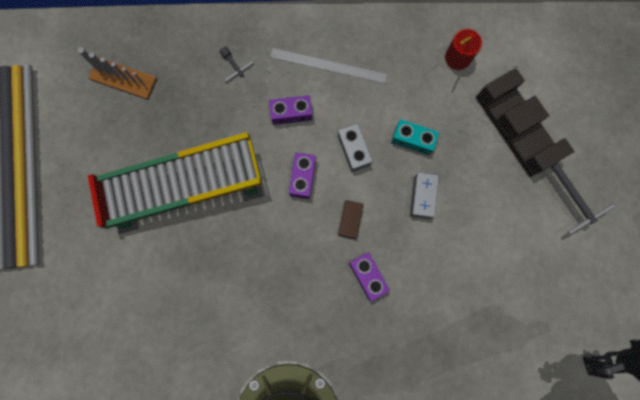

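View pics/scene0.png

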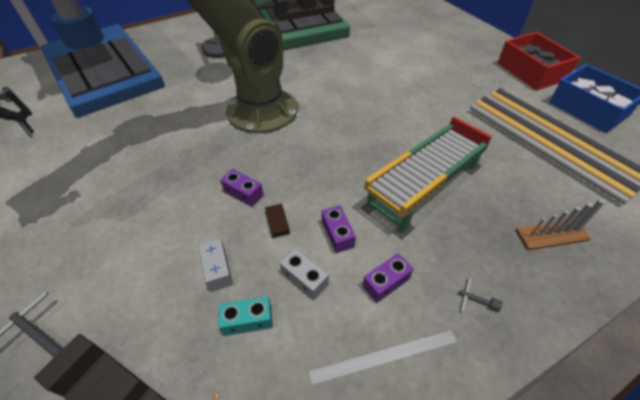

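Candidates in top: bare aluminium (354,147), purple (291,109), (302,175), (369,276), and turquoise (415,137). Only (354,147), which is scene (305,273), is bare aluminium with two holes. I'll confirm that in a crop while measuring.

```bash
cat > h.py <<'E'
import numpy as np,cv2
from station import ctrl,get_state,vision,models
def cloud(n,d):
    i=vision.camera_info(n);K=np.array(i["mtx"]);v,u=np.mgrid[:400,:640]
    P=np.stack([(u-K[0,2])/K[0,0]*d,(v-K[1,2])/K[1,1]*d,d],-1)
    return (P-np.array(i["t"]))@np.array(i["R"])
def tri(a,b):  # pixels in scene and top
    A=[]
    for n,p in(("scene",a),("top",b)):
        i=vision.camera_info(n);M=np.array(i["mtx"])@np.c_[i["R"],i["t"]];A.append((M,np.array(p,float).reshape(2,1)))
    X=cv2.triangulatePoints(A[0][0],A[1][0],A[0][1],A[1][1]);return (X[:3]/X[3]).ravel()
E
python3 - <<'E'
from h import *
im={};P={}
for n in("scene","top"):
    z=np.load(n+"0.npz");im[n]=z["im"];P[n]=cloud(n,z["d"]);P[n][z["d"]==0]=np.nan
hol={}
for n,c in(("scene",(305,273)),("top",(354,147))):
    g=im[n].max(-1);x0,y0=c[0]-30,c[1]-30
    m=np.zeros_like(g);m[y0:y0+60,x0:x0+60]=(g[y0:y0+60,x0:x0+60]<60)
    k,l,s,ce=cv2.connectedComponentsWithStats(m)
    print(n,"dark",[(ce[i].round(1),s[i,4]) for i in range(1,k) if s[i,4]>40])
    r=[t for t in models.masks_of(n,"drilled_block")]
    for t in r:
        if np.hypot(*(np.array(t["point"])-c))<15:
            q=P[n][t["mask"]];q=q[np.isfinite(q[:,0])];tp=q[(q[:,2]>.042)]
            b=cv2.minAreaRect(tp[:,:2].astype(np.float32)*1000);print(n,"topz",np.median(tp[:,2]),"rect",b,len(tp))
    hsv=cv2.cvtColor(im[n],cv2.COLOR_BGR2HSV)
    y=cv2.inRange(hsv,(20,120,90),(35,255,255))>0
    box=np.zeros_like(y); 
    if n=="top": box[120:215,170:270]=1
    else: box[130:225,350:460]=1
    p=P[n][y&box]; p=p[(p[:,2]>.09)]
    print(n,"yellow",len(p),np.nanmean(p,0),np.nanmin(p,0),np.nanmax(p,0))
    g=cv2.inRange(hsv,(0,0,110),(180,50,255))>0
    hull=np.zeros(y.shape,np.uint8)
    poly=[(110,190),(248,140),(255,182),(112,216)] if n=="top" else [(375,188),(455,128),(480,145),(402,205)]
    cv2.fillPoly(hull,[np.array(poly)],1)
    p=P[n][(hull>0)&g];p=p[np.isfinite(p[:,0])];top=p[p[:,2]>.05]
    for _ in range(6):
        A=np.c_[top[:,:2],np.ones(len(top))];s=np.linalg.lstsq(A,top[:,2],rcond=None)[0];r=top[:,2]-A@s;top=top[r>-.002+0*r] if _<2 else top[np.abs(r)<.005]
    print(n,"plane",s,"slope deg",np.degrees(np.arctan(np.hypot(*s[:2]))),"downhill az",np.degrees(np.arctan2(-s[1],-s[0])),len(top))
a=cv2.resize(im["top"][80:250,80:320],None,fx=3,fy=3,interpolation=3);b=cv2.resize(im["top"][100:195,300:460],None,fx=4.5,fy=3,interpolation=3)
cv2.imwrite("pics/c1.png",np.vstack([cv2.resize(im["top"][105:205,315:455],(560,300)),cv2.resize(im["scene"][120:230,345:500],(560,297))]))
E
```

```text
scene dark [(array([294.8, 260.7]), np.int32(63)), (array([312.4, 275. ]), np.int32(72))]
scene topz 0.049421142687265794 rect ((615.9998779296875, -175.0360565185547), (100.17062377929688, 50.62034606933594), 17.870994567871094) 1010
scene yellow 883 [0.57441653 0.11256258 0.10604924] [0.48320483 0.04382338 0.09042482] [0.63615952 0.23341909 0.12030102]
scene plane [ 0.03000234 -0.10009604  0.09790631] slope deg 5.96551403916395 downhill az 106.6853398979539 1805
top dark [(array([350.8, 135.4]), np.int32(60)), (array([358.6, 155.3]), np.int32(58))]
top topz 0.04910486890751893 rect ((612.30322265625, -175.99075317382812), (100.40030670166016, 50.71973419189453), 17.642271041870117) 875
top yellow 1019 [0.55785851 0.12658376 0.10730603] [0.47921703 0.04497739 0.09022884] [0.63331836 0.22948033 0.1240835 ]
top plane [ 0.01971605 -0.10446657  0.10483033] slope deg 6.068367290622847 downhill az 100.68776094938052 1865
```

View pics/c1.png

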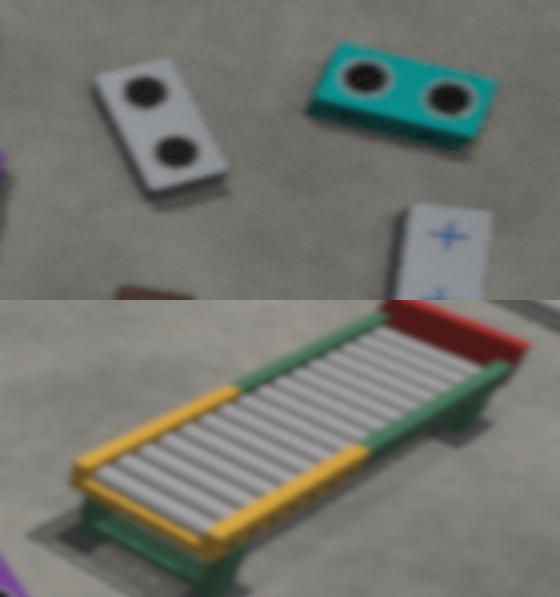

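The crop confirms it: the bare block at top (354,147) has two black holes and is the target. The bed shows yellow rails plus a yellow end bar, and the red stop is at the far end. Next I need the bed frame.

Run:
```python
from h import *
for n in("scene","top"):
    z=np.load(n+"0.npz");im=z["im"];P=cloud(n,z["d"]);ok=z["d"]>0
    hsv=cv2.cvtColor(im,cv2.COLOR_BGR2HSV)
    Y=cv2.inRange(hsv,(15,110,80),(38,255,255))>0;G=cv2.inRange(hsv,(50,60,40),(90,255,255))>0
    R=(cv2.inRange(hsv,(0,130,60),(8,255,255))|cv2.inRange(hsv,(172,130,60),(180,255,255)))>0
    reg=ok&(P[...,0]>.4)&(P[...,0]<.75)&(P[...,1]>0)&(P[...,1]<.5)&(P[...,2]>.05)
    box=np.zeros_like(ok)
    if n=="top": box[125:232,85:268]=1
    else: box[110:232,355:495]=1
    reg&=box
    y,g,r=(P[m&reg] for m in(Y,G,R))
    q=np.r_[y,g];a=np.radians(103.)
    for _ in range(5):
        e=np.array([np.cos(a),np.sin(a)]);s=q[:,:2]@e
        q0=np.r_[y,g]; 
        # keep rail tops: above robust plane minus 4mm
        A=np.c_[q[:,:2],np.ones(len(q))];c=np.linalg.lstsq(A,q[:,2],rcond=None)[0]
        q=q0[(q0[:,2]-np.c_[q0[:,:2],np.ones(len(q0))]@c)>-.004]
        b=cv2.minAreaRect((q[:,:2]*1000).astype(np.float32))
    print(n,"plane rails",c,"slope",np.degrees(np.arctan(np.hypot(*c[:2]))),"rect",np.round(b[0],1),np.round(b[1],1),b[2])
    bp=cv2.boxPoints(b);l=[bp[1]-bp[0],bp[2]-bp[1]];d=max(l,key=np.linalg.norm);d/=np.linalg.norm(d);d*=np.sign(d[1])
    w=np.array([-d[1],d[0]])
    print("az",np.degrees(np.arctan2(d[1],d[0])), "lat mid",np.array(b[0])@w)
    # separate rails by lateral position; direction by line fits
    L=(q[:,:2]*1000)@w-np.array(b[0])@w;S=(q[:,:2]*1000)@d
    for sg in(1,-1):
        k=(L*sg>35)&(S>S.min()+25); f=np.polyfit(S[k],L[k],1);print(" rail",sg,"slope deg",np.degrees(np.arctan(f[0])),"lat mean",L[k].mean(),np.percentile(L[k],[2,98]).round(1))
    f=lambda p:(p[:,:2]*1000)@d
    yt=y[np.abs((y[:,:2]*1000)@w-np.array(b[0])@w)<65];print("yellow s",np.percentile(f(yt),[0.5,99.5]),"green s",np.percentile(f(g),[.5,1,2]),"red s",np.percentile(f(r),[1,5,50,99]),"red z",np.percentile(r[:,2],[1,99]))
```

```text
scene plane rails [ 0.02463315 -0.10138746  0.10983681] slope 5.956517340237952 rect [536.8 231.7] [121.6 360. ] 12.913766860961914
az 102.91376 lat mid -575.0179186707735
 rail 1 slope deg 0.07878391661409952 lat mean 53.15795305889641 [47.4 59.6]
 rail -1 slope deg 0.1729564885901591 lat mean -54.66163210380888 [-60.2 -48.4]
yellow s [-75.79530091  92.30421725] green s [-56.546367   -56.17039783 -55.57642479] red s [283.14282821 284.22185616 287.43966826 299.02895764] red z [0.07344527 0.10409578]
top plane rails [ 0.02197649 -0.10285592  0.1109722 ] slope 6.004151883785688 rect [534.  232.9] [122.2 361. ] 13.182638168334961
az 103.18264 lat mid -573.0689373628002
 rail 1 slope deg 0.07900642283377758 lat mean 54.72425921066484 [48.4 60.6]
 rail -1 slope deg 0.02430855475866709 lat mean -53.16328514833422 [-59.7 -47.2]
yellow s [-77.6991664   89.23532863] green s [13.64882805 92.83132005 95.45126572] red s [283.92789184 284.56998966 289.84771771 297.73807446] red z [0.09363422 0.10592721]
```

```bash
cat >> h.py <<'E'
from scipy.spatial.transform import Rotation as Ro
def q(az,n=(0,0,1)):
    x=np.array([np.cos(az),np.sin(az),0]);z=-np.array(n,float);z/=np.linalg.norm(z);x-=z*(x@z);x/=np.linalg.norm(x)
    return Ro.from_matrix(np.c_[x,np.cross(z,x),z]).as_quat(scalar_first=True)
BLK=np.array([.614,-.1755,0]);BAZ=np.radians(17.75)
LAZ=np.radians(103.1);SL=np.radians(6)
D=np.array([np.cos(LAZ)*np.cos(SL),np.sin(LAZ)*np.cos(SL),-np.sin(SL)]);N=np.array([np.cos(LAZ)*np.sin(SL),np.sin(LAZ)*np.sin(SL),np.cos(SL)])
ORI=np.array([.5521,.160,.0993])
def wproj(X):
    i=vision.camera_info("wrist");H=np.array(i["hand_eye"]);K=np.array(i["mtx"]);s=get_state()
    R=Ro.from_quat(s["eef_rot"],scalar_first=True).as_matrix()
    c=(np.atleast_2d(X)-s["tcp_pos"])@R;c=(c-H[:3,3])@H[:3,:3]
    r=np.hypot(c[:,0],c[:,1]);t=np.arctan2(r,c[:,2])
    return np.c_[c[:,0]/r*t,c[:,1]/r*t]*K[0,0]+K[:2,2]
def wray(p,z):
    i=vision.camera_info("wrist");H=np.array(i["hand_eye"]);K=np.array(i["mtx"]);s=get_state()
    R=Ro.from_quat(s["eef_rot"],scalar_first=True).as_matrix()
    v=(np.array(p)-K[:2,2])/K[0,0];t=np.hypot(*v);c=np.r_[v/t*np.sin(t),np.cos(t)]
    d=R@H[:3,:3]@c;o=R@H[:3,3]+s["tcp_pos"];return o+d*(z-o[2])/d[2]
E
python3 - <<'E'
from h import *
p=get_state()["tcp_pos"]
ctrl.movel([p[0],p[1],.30],max_speed=.3)
ctrl.movep([*BLK[:2],.20],q(BAZ))
print(get_state()["time"],get_state()["qpos"].round(2) if hasattr(get_state()["qpos"],"round") else get_state()["qpos"])
for az in(LAZ,LAZ-np.pi):print(az,ctrl.ik(ORI+N*.15,q(az,N)),ctrl.ik(ORI+N*.013,q(az,N)))
e=np.array([np.cos(BAZ),np.sin(BAZ),0]);ho=[BLK+e*s*.026+[0,0,.05] for s in(1,-1)]
pr=wproj(np.array(ho));im,d=vision.grab_frame("wrist")
g=(im.max(-1)<60).astype(np.uint8);k,l,s,ce=cv2.connectedComponentsWithStats(g)
for h,x in zip(pr,ho):
    c=min((ce[i] for i in range(1,k) if 100<s[i,4]<6000),key=lambda c:np.hypot(*(c-h)))
    print("pred",h,"seen",c,"world",wray(c,.05),"exp",x)
    cv2.circle(im,tuple(int(v) for v in h),4,(0,0,255),1);cv2.circle(im,tuple(int(v) for v in c),4,(0,255,0),1)
cv2.imwrite("pics/w1.png",im)
E
```

```text
3.3 [ 0.57  0.59 -0.56  1.51  0.33  1.14 -1.32]
1.7994344588061537 [ 0.154891    0.54733452 -0.94340719  1.59308917  0.54843127  1.30427805
 -0.66883591] [ 0.10960976  0.66794503 -0.82501866  1.78176248  0.68055889  1.02984833
 -0.78334096]
-1.3421581947836394 [-0.98132305  0.58001211  0.9698973   1.60780937 -0.39443591  1.192554
 -2.86342239] [-0.93547282  0.74635457  0.9520016   1.79535943 -0.61098487  0.94018707
 -2.66175651]
pred [317.70319872 152.83320699] seen [316.06543967 153.96319018] world [ 0.63731612 -0.16630747  0.05      ] exp [ 0.63876229 -0.16757353  0.05      ]
pred [317.89885495 204.43787917] seen [316.59589041 205.42237443] world [ 0.58791714 -0.18239672  0.05      ] exp [ 0.58923771 -0.18342647  0.05      ]
```

View pics/w1.png

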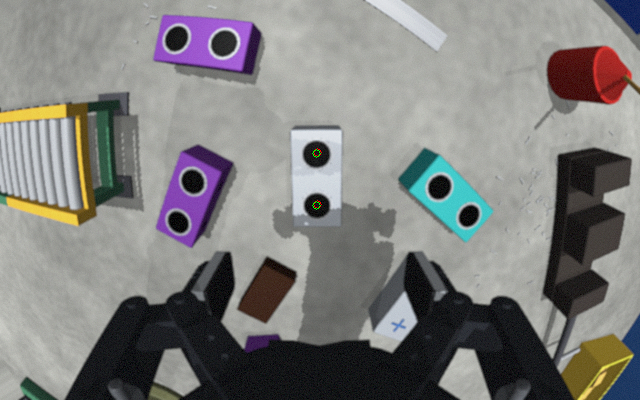

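The wrist view shows both holes at (316,154) and (317,205), within 2 px of prediction. The fingers have room either side. Now the grasp.

Run:
```python
from h import *
B=np.array([.6126,-.1744]);Q=q(np.radians(17.9))
ctrl.movep([*B,.12],Q)
ctrl.movel([*B,.014],max_speed=.1)
f0=np.array(get_state()["contact_force"])
ctrl.close_gripper(60)
print("w",get_state()["width"],f0)
ctrl.movel([*B,.24],max_speed=.15)
s=get_state();print("w",s["width"],s["contact_force"],s["time"])
ctrl.movep(ORI-D*.005+N*.12,q(LAZ,N))
s=get_state();print("w",s["width"],s["contact_force"],s["time"],s["tcp_pos"])
# check held: detected block via top/scene and lane via wrist
im,d=vision.grab_frame("wrist");a,_=vision.grab_frame("scene")
for x in(-.097,.06,.2):
  for y in(-.048,.048):
    p=wproj(ORI+D*x+np.cross(N,D)*y+N*.008)[0];cv2.circle(im,tuple(int(v) for v in p),3,(0,0,255),-1)
cv2.imwrite("pics/w2.png",np.hstack([im[:,:],cv2.resize(a[80:240,300:500],(160*2,256))[:, :1]]));
```

```text
w 0.049035543105162255 [-0.05407385 -1.32040852 -0.33886395]
w 0.04911602457918187 [-0.527591    0.75495218 -6.67907088] 7.0583
w 0.04927680074666321 [-0.15251721 -0.75206924 -6.43504366] 8.375 [0.55134613 0.16532173 0.21894249]Traceback (most recent call last):
  File "<stdin>", line 17, in <module>
    return _nx.concatenate(arrs, 1, dtype=dtype, casting=casting)
           ~~~~~~~~~~~~~~~^^^^^^^^^^^^^^^^^^^^^^^^^^^^^^^^^^^^^^^
ValueError: all the input array dimensions except for the concatenation axis must match exactly, but along dimension 0, the array at index 0 has size 400 and the array at index 1 has size 256
```

Run:
```python
from h import *
im,d=vision.grab_frame("wrist")
for x in(-.097,.06,.2):
  for y in(-.048,.048):
    p=wproj(ORI+D*x+np.cross(N,D)*y+N*.008)[0];cv2.circle(im,tuple(int(v) for v in p),3,(0,0,255),-1)
cv2.imwrite("pics/w2.png",im);print(get_state()["tcp_pos"])
```

```text
[0.55115172 0.16559957 0.2189584 ]
```

View pics/w2.png

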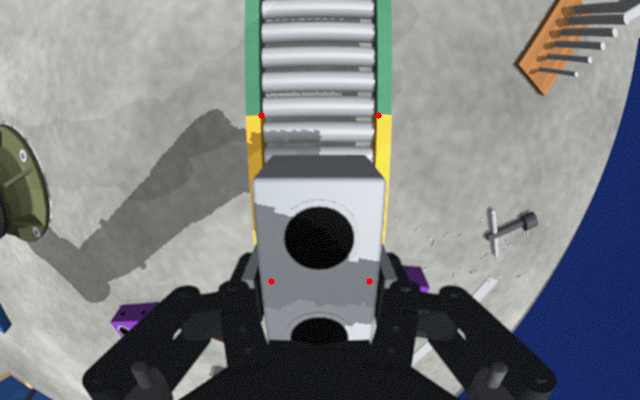

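The lane points project onto the rails' inner edges and onto the yellow/green boundary at (261,115) and (378,115). The block is held straight and centred. Lowering it with force feedback.

Run:
```python
from h import *
Q=q(LAZ,N);S=ORI-D*.005
ctrl.movel(S+N*.05,Q,max_speed=.12)
ctrl.movel(S+N*.018,max_speed=.06);ctrl.pause(.2)
f0=np.array(get_state()["contact_force"]);print(f0,get_state()["tcp_pos"])
for h in np.arange(.017,.010,-.001):
    ctrl.movel(S+N*h,max_speed=.02);f=np.array(get_state()["contact_force"])-f0;t=(get_state()["tcp_pos"]-ORI)
    print(round(h,3),f.round(2),"x,z",(t@D).round(4),(t@N).round(4))
    if f@N>2.5: break
ctrl.ungrasp();print(get_state()["width"],get_state()["time"])
ctrl.movel(S+N*.13,max_speed=.15);ctrl.pause(1.5)
s=get_state();print(s["time"],s["contact_force"])
im,d=vision.grab_frame("wrist");a,_=vision.grab_frame("scene")
cv2.imwrite("pics/w3.png",np.vstack([cv2.resize(im,(480,300)),cv2.resize(a[90:250,180:500],(480,240))]))
```

```text
[-1.21732042 -0.36612413 -5.37955892] [0.55298207 0.1572218  0.11809361]
0.017 [ 0.99  0.09 -0.73] x,z -0.005 0.017
0.016 [ 1.12  0.83 -1.08] x,z -0.005 0.0159
0.015 [-0.29  1.26  3.96] x,z -0.0048 0.0154
0.08522711283488128 11.3417
13.7583 [-0.46026131  0.12227718 -0.19348642]
```

View pics/w3.png

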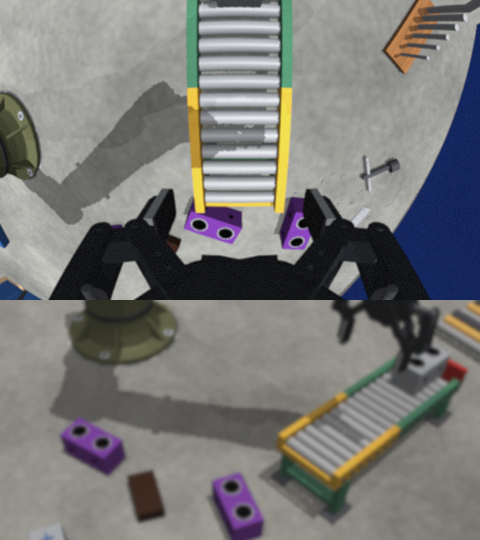

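The block has rolled down near the red stop. I'll check its pose by numbers from the top camera, and check the bystanders.

Run:
```python
from h import *
im,d=vision.grab_frame("top");P=cloud("top",d);T=P-ORI;E_=np.cross(N,D)
x,y,z=T@D,T@E_,T@N
k=(d>0)&(z>.042)&(z<.056)&(abs(y)<.06)&(x>-.1)&(x<.26)
b=cv2.minAreaRect((np.c_[x[k],y[k]]*1000).astype(np.float32));print("bed frame rect mm",b,"top z",np.median(z[k]),k.sum())
im0=np.load("top0.npz")["im"]
for c in((425,197),(350,221)):
    s=np.s_[c[1]-28:c[1]+28,c[0]-24:c[0]+24]
    print("shift px",cv2.phaseCorrelate(np.float32(cv2.cvtColor(im0[s],6)),np.float32(cv2.cvtColor(im[s],6))))
s=get_state();print(s["time"],s["contact_force"])
cv2.imwrite("pics/t4.png",cv2.resize(im[90:260,70:450],(760,340)))
```

```text
bed frame rect mm ((203.503662109375, 2.0095996856689453), (102.76151275634766, 51.670875549316406), 0.9322898387908936) top z 0.049171274305995195 1029
shift px ((-0.009719004853167235, 0.1086227048291164), 1.0151321940951876)
shift px ((-0.1302356877275308, 0.14682227322921548), 0.45775401327345105)
13.9083 [-0.46785546 -0.26185936  0.26731914]
```

View pics/t4.png

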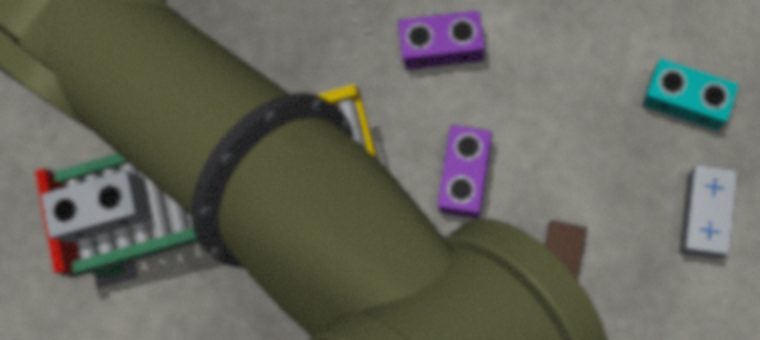

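The block is against the red stop: x about 204 mm, y about 2 mm, 1° off the lane, top 49 mm above the rollers. Handing in.

```bash
python3 -c "
from station import ticket;print(ticket.close_job())"
```

```text
the job is handed in; nothing more can be done
None
```

I set the bare aluminium block with the two holes on the rollers at the loading place and let go, and it rolled down to the red stop on its own. I stopped lowering when about 4 N of contact showed (block centre at x ≈ -5 mm), opened the fingers and lifted straight off. I handed the job in at about 14 s, well under the 37 s limit. No verdict was reported.

**Block:** measured from the top camera about 2.5 s after release, its centre was 203.5 mm down the lane and 2 mm off the middle. It was about 1° off lengthwise. Its top was 49 mm above the rollers, so it lies flat.

**Robot:** the gripper was open and well above the rollers, and the contact force was about 0 N, so it was touching nothing.

**Undrilled and brown blocks:** the top camera showed shifts of under 0.2 px for both. The arm half covered the brown block in that view, so its figure is weak. The scene camera picture still showed it in place by eye; I did not measure it there.

**Disagreements:** the two fixed cameras differed by about 4 mm on the block's starting x position. The wrist camera view settled that before I grasped. No check failed.

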